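Fold down the retaining flap and shut the denture case

ROBOT

A 6-joint arm with a two-finger parallel gripper is mounted at the origin on a cart in front of the work surface, level with it; the furniture and walls round the work are solid. World frame = base frame: x ahead of the robot, y to its left, z up, the work surface at z = 0. Lengths are in m, angles in rad, forces in N, time in s.
With the tool pointing down it reaches from about 0.375 to 0.9 m from the base axis. Payload 3.1 kg.
Tool frame: the origin (TCP) lies at the centre of the arm's flange, where the gripper is bolted on; the fingertips stand 173 mm ahead of it and the grasp point (between the pads) lies 155 mm ahead of it; z points along the fingers, y is the line along which they close (so a half turn about z gives the same grasp; the last joint's range is limited). The gripper opens to 85 mm and grips with 20 to 120 N. Pads are 22 mm wide; open, the fingers measure 114 mm over their backs; the gripper's body (76 mm by 85 mm) begins 54 mm behind the grasp point. The pads swing forward as they close: fully open they stand 13 mm farther back than shut.
Start: joints at [1.137, 0.527, 1.433, -0, 1.181, -0.178], TCP at [0.157, 0.605, 0.405] pointing down, gripper open.
Joint ranges: [-3.08, 3.08], [-0.75, 2.2], [0.22, 2.44], [-1.43, 4.57], [0, 2.65], [-2.85, 2.85]. Speed limits (rad/s): [2.79, 2.79, 3.14, 3.14, 3.14, 3.14].

INTERFACE

Orientations are given as a unit quaternion [x, y, z, w].
In Python, from station import * gives the robot as it stands.
- The arm moves only by the shell command python3 -m jog 'ROWS' [OPENING] [FORCE]. ROWS is a JSON object of lists of equal length, an entry for each row: "linear": the shift along the world's x, y, z in mm, a list of three; "turn": the turn about the world's z in units of 5 degrees (1.0 is 5 degrees). A call has 1 to 12 rows; each row shifts and turns the commanded pose from where the row before left it; what a row does not reach is not made up. A row lasts 1/8 s, in which the tool goes at most 62.5 mm and 10.7 degrees, less where a joint would pass 70% of its speed; a pose out of reach is approached as far as the arm can. A call is refused whole if a number of a shift passes 62.5 or a number of a turn 1, either way. A call with a gripper value outside its range is refused whole. OPENING is the opening, from 0 (shut) to 1 (fully open), set as the call begins (- or left out, the last holds). The fingers move at their own pace and stop on an object; FORCE is the grip in N (left out, the last holds). Time passes only in rows, so rows that do not move let the fingers close. It gives the time, the measured TCP pose, the force, the opening and the grip force at its end, in the units of the state.
- sense(): the state, without advancing time (a new reading comes with each control period).
- snapshot(name): name is "scene" or "top"; returns the picture (384x512x3 uint8, red, green, blue); there is no depth.
- get_calibration(name): a dict with "fx", "fy", "cx", "cy" (pixels), "world_to_cam" (4x4, takes a point from world to camera coordinates). Camera axes: x right, y down, z forward; pixel columns grow to the right and rows downward; lengths in m; the calibration is good to about 2 mm. A picture is of the moment at which its call begins. get_calibration takes no time and is no camera call.
- sign_off(): hands the job in; it is judged then, once.
The state is a dict: "t": time; "q": joint angles; "qd": joint speeds; "tau": joint torques, N m; "tcp_pos": TCP position; "tool_rot": TCP orientation; "force": force on the tool from outside, world axes, zero at the start; "ft_torque": the same for the moment, N m; "finger_gap": opening from 0.0 (shut) to 1.0 (fully open); "gripper_force": force on a finger pad.
Only numpy, scipy, OpenCV 4.12 (cv2) and the standard library are available. Lean on these libraries where they do the work, as an engineer would, in place of code of your own. Each camera call takes 0.05 s, during which the arm holds its last target. There are 200 camera calls.

TASK

A small grey carrying case with its blue cover open holds a denture, a plaster cast and a carver. Push the upright yellow flap inside it all the way down over the denture and cast first, and after that push the blue cover over until it is fully shut. Nothing needs gripping: do not lift or shove the case, leave its contents lying in it, leave the things round it alone, and finish with the hand clear.

Things in the scene. Friction and masses are not known exactly. Their poses are not given: they have to be found in the camera images.
- case: grey open case standing loose on the worktop, 200 (its x) x 180 (its y) x 60 mm high, walls 5 mm, about 1.6 kg; origin at the centre of its underside, z up. The cover is hinged along its top +y rim, the flap just inside its -y wall, two small steel latches on the outside of that -y wall. It slides if pushed sideways with more than some 5 to 10 N
- flap (a joint): angle of the yellow flap: 0 folded down level (its stop), 1.57 upright, 1.62 the stop of opening. Stiff hinge: it stays where it is left, about 0.5 to 1 N at its free edge moves it. While upright it stands in the way of the cover, which cannot shut
- flap_hinge (a point): middle of the flap's hinge line, in the case frame at x 0, y -72, z 46 mm; the hinge line runs along the case's x. The flap is a yellow plate 176 mm wide along the hinge, 4 mm thick, reaching 115 mm from the hinge; folded, it lies level 12 mm below the case's rim and points to the case's +y, top face 48 mm above the worktop
- flap_edge (a point): middle of the flap's free edge, 115 mm from its hinge, at half its thickness; straight above the hinge when upright. To fold it, its free part goes to the case's +y and down
- lid (a joint): angle of the blue cover: 0 fully shut (its stop), 1.57 standing upright, 1.9 leaning back at the stop. Stiff hinge: it stays where it is left and does not fall shut; about 1 to 2 N at its free edge moves it
- lid_hinge (a point): middle of the cover's hinge line, in the case frame at x 0, y +90, z 60 mm; the hinge line runs along the case's x. The cover is a blue panel 200 mm wide along the hinge and 180 mm long from hinge to free edge, 16 mm thick with its rim; shut, it covers the whole case, its top 76 mm above the worktop
- lid_edge (a point): middle of the cover's free edge at its outer face, 180 mm from the hinge along the cover and 16 mm out of the hinge plane on the outer side. Open, the outer face looks to the case's +y; to shut it the free edge goes over to the case's -y and down
- set_denture: pink and white denture, 63 x 76 x 16 mm, lying loose on the case floor under where the flap folds; origin at the centre of its underside (5 mm above the worktop)
- set_cast: white toothless plaster cast, 63 x 77 x 24 mm, lying loose beside the denture; origin at the centre of its underside
- tool_carver: thin grey carver, 150 mm long, 8 mm thick, lying in the narrow channel beside the cover's hinge; origin at its underside
- front_corner (a point): bottom corner of the case at its -x, -y end
- back_corner (a point): bottom corner of the case at its +x, +y end
- yellow_cast: bystander: yellow plaster cast, 63 x 77 x 29 mm; origin under its centre
- tin: bystander: round pale grey tin with an amber top, 73 mm across, 25 mm high; origin under its centre
- dish: bystander: small white glass dish, 39 mm across, 27 mm high; origin under its centre
- black_marker: bystander: black marker, 130 mm long, 16 mm thick; origin under its centre
- red_carton: bystander: red flat carton, 76 x 140 x 30 mm; origin under its centre
- burs: bystander: blue bur block with a clear cover, 50 x 90 x 45 mm; origin under its centre

How it is judged:
On the way, in this order (a step that is already met when the one before it is completed fails the run):
1. the flap is folded down (under 0.08 rad) while the cover still stands open (over 1.0 rad) (value of joint flap below 0.08 rad and value of joint lid above 1 rad), for 0.2 s.
2. the cover is shut (under 0.05 rad) over the folded flap (value of joint lid below 0.05 rad and value of joint flap below 0.08 rad), for 0.2 s.
At the end, for the whole second after the job is handed in: The flap is folded to within 0.08 rad of its stop, the cover shut to within 0.05 rad, the case stands flat and still with the denture, cast and carver lying on its floor inside (all of step 2 and linear speed of case below 0.01 m/s and angle between case's own z axis and vertical below 0.03 rad and z of set_denture in the frame of case between -0.005 and 0.02 m and z of set_cast in the frame of case between -0.005 and 0.02 m and z of tool_carver in the frame of case between -0.005 and 0.02 m and x of set_denture in the frame of case between -0.095 and 0.095 m and y of set_denture in the frame of case between -0.085 and 0.085 m and x of set_cast in the frame of case between -0.095 and 0.095 m and y of set_cast in the frame of case between -0.085 and 0.085 m and x of tool_carver in the frame of case between -0.095 and 0.095 m and y of tool_carver in the frame of case between -0.085 and 0.085 m); the robot touches nothing.
It fails at once if the case is shoved more than 30 mm (distance of any of front_corner, back_corner from where it was at the start of the episode above 0.03 m).
It fails at once if the case is lifted or tipped (height (world z) of case above 0.01 m or angle between case's own z axis and vertical above 0.1 rad).
It fails at once if the denture, cast or carver is lifted off the case floor (more than 20 mm) (z of any of set_denture, set_cast, tool_carver in the frame of case above 0.026 m).
It fails at once if a bystander is moved more than 30 mm (distance of any of yellow_cast, tin, dish, black_marker, red_carton, burs from where it was at the start of the episode above 0.03 m).
It also fails if it takes over 54 s, if anything falls off the work surface, if the arm or the gripper's body presses on something with over 40 N, if the wrist force passes 120 N, or if a joint passes its speed limit or range.

## Working session

There is one attempt and no reset: what is moved stays moved. The work goes in short steps, Python scripts to look and compute and a shell command to move; the robot and the scene stay as the last step left them, time stands still between calls to the robot, and variables do not carry over. Pictures are saved under pics/ and viewed, at most 10 in all, crops included, and the job is handed in when it is done.

```bash
mkdir -p pics
python3 - <<'E'
from station import *
import cv2
for n in("scene","top"):
    im=snapshot(n); cv2.imwrite(f"pics/{n}0.png",im[:,:,::-1])
    c=get_calibration(n); print(n,c["fx"],c["fy"],c["cx"],c["cy"]); print(c["world_to_cam"])
s=sense();print(s["t"],s["tcp_pos"],s["tool_rot"],s["finger_gap"])
a=cv2.imread("pics/scene0.png");b=cv2.imread("pics/top0.png")
E
```

```text
scene 486.0034885695705 486.0034885695705 252.42834517355405 188.15121049268845
[[ 0.57997201 -0.81462196 -0.00485144 -0.27396945]
 [-0.56442087 -0.39753222 -0.72346197  0.35148362]
 [ 0.5874194   0.42232594 -0.69034719  1.54553412]
 [ 0.          0.          0.          1.        ]]
top 369.321093472353 369.321093472353 261.409757520352 189.77076254796438
[[-0.09966571 -0.99501451 -0.00358694  0.05664193]
 [-0.97299428  0.09821309 -0.20889307  0.50932223]
 [ 0.20820392 -0.01732941 -0.97793191  1.24165398]
 [ 0.          0.          0.          1.        ]]
0.1 [0.15735167 0.60454399 0.40383696] [ 1.27037820e-01  9.91897369e-01 -9.51118674e-04 -3.12495013e-04] 1.0046128395957494
```

View pics/scene0.png

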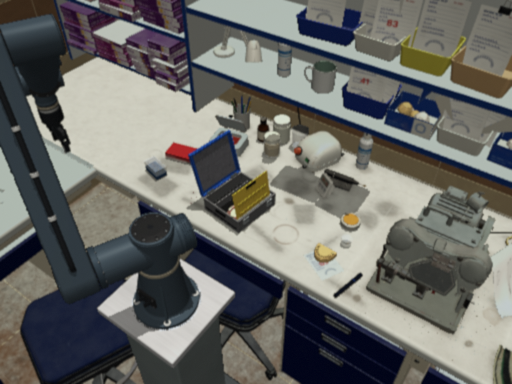

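View pics/top0.png

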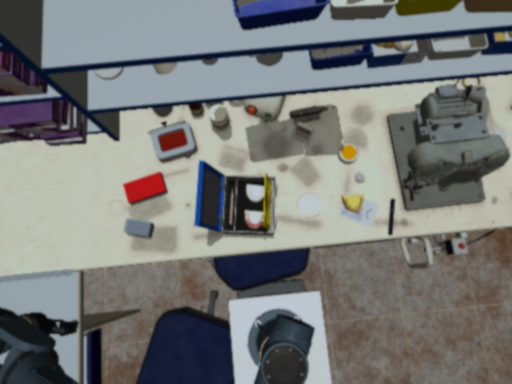

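The scene view shows the case near (235,195), with the lid leaning up and left and the yellow flap upright at (252,195). In the top view the case spans about (222–274, 175–236), the lid is on the left (world +y) and the flap on the right. I'll zoom in on both.

Run:
```python
import cv2
a=cv2.imread("pics/scene0.png")[125:235,180:285];b=cv2.imread("pics/top0.png")[150:245,185:290]
f=lambda i:cv2.resize(i,None,fx=5,fy=5,interpolation=cv2.INTER_CUBIC)
cv2.imwrite("pics/c1.png",f(a));cv2.imwrite("pics/c2.png",f(b))
```

```text
(no output)
```

View pics/c1.png

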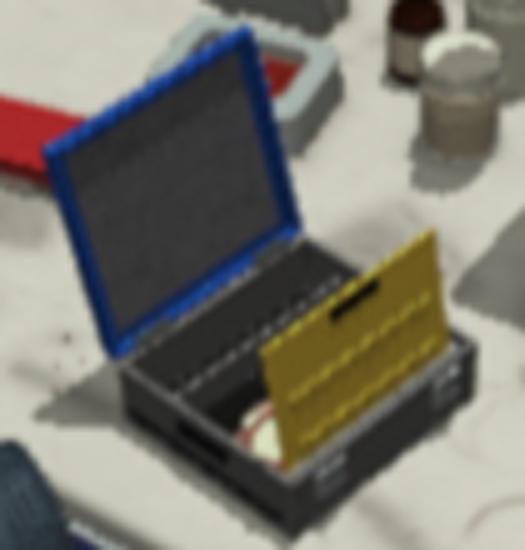

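View pics/c2.png

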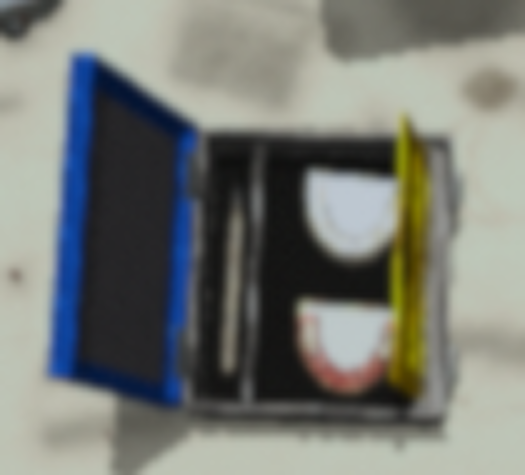

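The crops show the case rim, lid corners and flap corners clearly. Rim corners in the top crop are about (200,132), (188,408), (452,140) and (438,418). I'll triangulate from these.

```bash
cat > h.py <<'E'
import numpy as np
from station import *
off={"scene":(180,125),"top":(185,150)}
def P(n):
    c=get_calibration(n);K=np.array([[c["fx"],0,c["cx"]],[0,c["fy"],c["cy"]],[0,0,1]]);return K,np.array(c["world_to_cam"])
def ray(n,u,v):
    K,T=P(n);R=T[:3,:3];d=R.T@np.linalg.solve(K,[u,v,1]);return -R.T@T[:3,3],d
def plane(n,u,v,z):
    o,d=ray(n,u,v);return o+d*(z-o[2])/d[2]
def tri(a,b):
    (o1,d1),(o2,d2)=ray("scene",*a),ray("top",*b)
    s=np.linalg.lstsq(np.c_[d1,-d2],o2-o1,rcond=None)[0];p,q=o1+s[0]*d1,o2+s[1]*d2
    return (p+q)/2,np.linalg.norm(p-q)
def cr(n,u,v):return ((u+.5)/5-.5+off[n][0],(v+.5)/5-.5+off[n][1])
E
python3 - <<'E'
from h import *
np.set_printoptions(precision=4,suppress=True)
for l,p in dict(hFar=(200,132),hNear=(188,408),fFar=(452,140),fNear=(438,418)).items(): print(l,plane("top",*cr("top",*p),.06))
for l,p in dict(hNear=(122,365),hFar=(300,238),fFar=(475,345),fNear=(295,480)).items(): print("scene",l,plane("scene",*cr("scene",*p),.06))
print("front bottom",plane("scene",*cr("scene",295,535),0),plane("scene",*cr("scene",475,400),0))
for l,a,b in [("lidNear",(45,150),(50,378)),("lidFar",(250,30),(83,53)),("flapNear",(262,350),(400,395)),("flapFar",(435,232),(404,118))]: print(l,*tri(cr("scene",*a),cr("top",*b)))
E
```

```text
hFar [0.5735 0.1295 0.06  ]
hNear [0.3808 0.153  0.06  ]
fFar [ 0.5499 -0.0464  0.06  ]
fNear [ 0.357 -0.016  0.06 ]
scene hNear [0.3777 0.1512 0.06  ]
scene hFar [0.5659 0.1275 0.06  ]
scene fFar [ 0.545  -0.0497  0.06  ]
scene fNear [ 0.3591 -0.0214  0.06  ]
front bottom [ 0.3594 -0.0194  0.    ] [ 0.5473 -0.05    0.    ]
lidNear [0.3891 0.216  0.2265] 0.0018134600182354277
lidFar [0.5879 0.1849 0.2229] 0.0011411749356538517
flapNear [0.3649 0.009  0.1657] 0.002349525755674118
flapFar [ 0.5454 -0.0115  0.1522] 0.000435368619455734
```

```bash
python3 -m jog '{"linear":[[0,0,36],[0,0,36],[20,-48,0],[20,-48,0],[20,-48,0],[20,-48,0],[20,-48,0],[20,-48,0],[20,-48,0],[20,-48,0],[20,-48,0],[20,-48,0]],"turn":[1,0.26,0,0,0,0,0,0,0,0,0,0]}' 0 40
python3 -m jog '{"linear":[[22,-50,0],[22,-50,0],[22,-50,0],[22,-50,0],[0,0,-40],[0,0,-40],[0,0,-40],[0,0,-40],[0,0,-12],[0,0,0]],"turn":[0,0,0,0,0,0,0,0,0,0]}'
python3 - <<'E'
from station import *
import cv2
for n,(x,y) in dict(scene=(180,100),top=(185,130)).items():
    im=snapshot(n)[y:y+120,x:x+130,::-1]; cv2.imwrite(f"pics/{n}1.png",cv2.resize(im,None,fx=5,fy=5))
a=[cv2.imread(f"pics/{n}1.png") for n in("scene","top")]
cv2.imwrite("pics/both1.png",cv2.resize(cv2.hconcat(a),(800,369)))
print(sense()["tool_rot"])
E
```

```text
t: 1.6
tcp_pos: [0.3576, 0.1232, 0.4767]
tool_rot: [0.072, 0.997, 0.0, 0.0]
force: [1.7, 0.0, 1.0]
finger_gap: -0.0
gripper_force: 0.0
t: 2.85
tcp_pos: [0.4456, -0.0752, 0.3045]
tool_rot: [0.072, 0.997, 0.0, -0.001]
force: [1.1, 0.0, 0.2]
finger_gap: 0.004
gripper_force: 0.0
[ 7.22793900e-02  9.97383744e-01 -3.94676487e-04  1.09634167e-03]
```

View pics/both1.png

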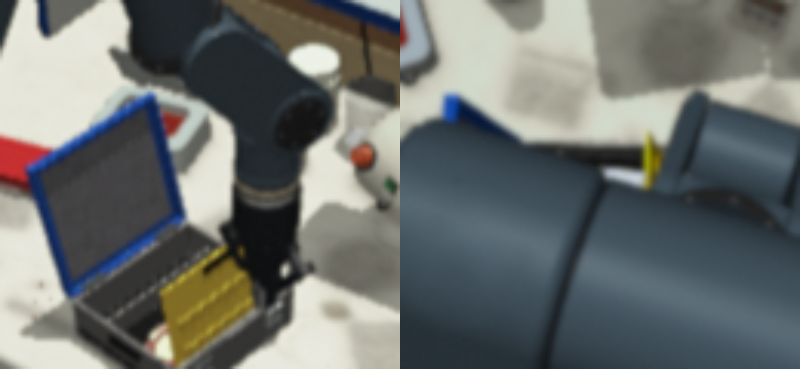

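```bash
python3 -m jog '{"linear":[[4,30,0],[1.5,11,0],[1.5,11,-1],[1.5,11,-1.5],[1.5,10.5,-3.5],[1.5,10.5,-4.5],[1.3,9,-6],[1.3,9,-7]],"turn":[0,0,0,0,0,0,0,0]}'
python3 - <<'E'
from station import *
import cv2
im=snapshot("scene")[100:220,180:310,::-1]; cv2.imwrite("pics/s2.png",cv2.resize(im,None,fx=4,fy=4))
E
```

```text
t: 3.95
tcp_pos: [0.4596, 0.0274, 0.2807]
tool_rot: [0.072, 0.997, 0.0, -0.0]
force: [0.6, -0.0, 1.4]
finger_gap: -0.0
gripper_force: 0.3
```

View pics/s2.png

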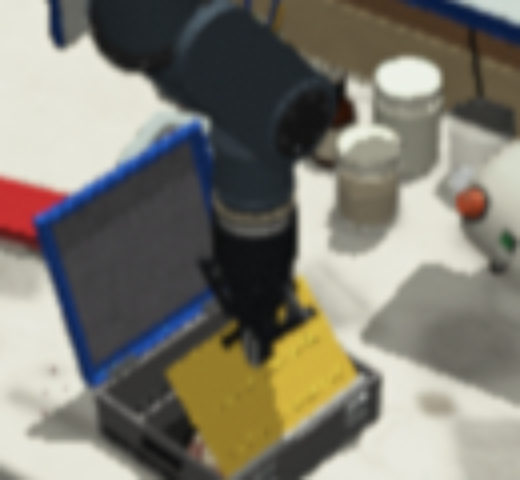

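The flap is about 45° down with contact at its middle. Continuing along the arc.

```bash
python3 -m jog '{"linear":[[1,5,-6],[1,5,-6],[0.7,4,-6],[0.5,4,-6],[0.5,3.5,-7],[0.4,3,-7],[0.3,2,-7],[0,1,-7],[0,0,-6],[0,0,-2],[0,0,0]],"turn":[0,0,0,0,0,0,0,0,0,0,0]}'
```

```text
t: 5.38
tcp_pos: [0.4638, 0.0543, 0.2214]
tool_rot: [0.072, 0.997, 0.0, -0.0]
force: [-1.0, 0.0, 3.3]
finger_gap: -0.002
gripper_force: 1.5
```

```bash
python3 -m jog '{"linear":[[0,0,-1],[0,0,-1],[0,0,0],[0,0,0],[0,0,0]],"turn":[0,0,0,0,0]}'
```

```text
t: 6.0
tcp_pos: [0.4637, 0.0543, 0.2211]
tool_rot: [0.072, 0.997, -0.0, 0.001]
force: [-3.6, 0.2, 20.0]
finger_gap: -0.003
gripper_force: 10.1
```

```bash
python3 -m jog '{"linear":[[0,0,15],[0,0,60],[0,0,60],[0,0,60],[0,0,60],[7,49,0],[7,49,0],[7,49,0],[7,49,0],[7,49,0],[0,0,-50],[0,0,-50]],"turn":[0,0,0,0,0,0,0,0,0,0,0,0]}'
python3 -m jog '{"linear":[[0,0,0]],"turn":[0]}'
python3 - <<'E'
from station import *
import cv2
a=[]
for n,(x,y) in dict(scene=(170,90),top=(165,130)).items():
    im=snapshot(n)[y:y+130,x:x+130,::-1]; a.append(cv2.resize(im,(400,400)))
cv2.imwrite("pics/both3.png",cv2.hconcat(a))
E
```

```text
t: 7.5
tcp_pos: [0.4988, 0.3002, 0.3733]
tool_rot: [0.072, 0.997, 0.0, 0.001]
force: [0.4, -0.2, -0.8]
finger_gap: 0.007
gripper_force: 0.0
t: 7.62
tcp_pos: [0.4974, 0.2988, 0.3702]
tool_rot: [0.072, 0.997, -0.002, -0.005]
force: [-0.8, -0.3, 0.1]
finger_gap: -0.0
gripper_force: 0.0
```

View pics/both3.png

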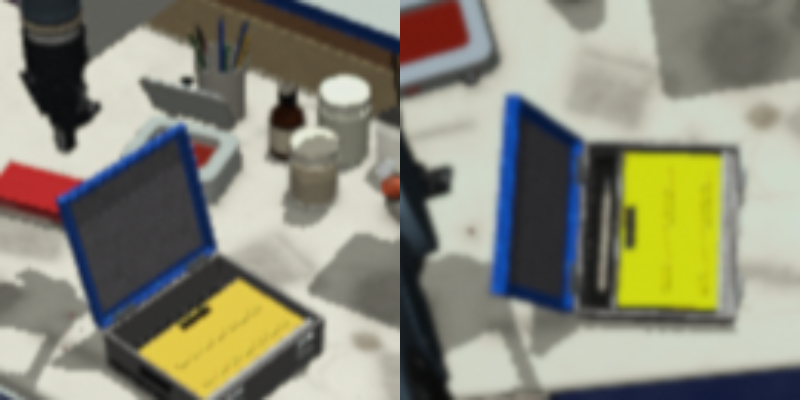

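The flap is flat under the rim and the finger stands behind the open lid. Pushing the lid over.

```bash
python3 -m jog '{"linear":[[-7,-49,0],[-1.8,-12.2,0],[-1.8,-12.2,0],[-1.8,-12.2,0],[-1.8,-12.2,0],[-1.8,-12.2,0],[-1.8,-12.2,0],[-1.7,-12,0]],"turn":[0,0,0,0,0,0,0,0]}'
python3 -m jog '{"linear":[[-1.7,-12,-0.3],[-1.7,-12,-0.3],[-1.7,-11.5,-3.2],[-1.7,-11.5,-3.3],[-1.7,-11.5,-3.4]],"turn":[0,0,0,0,0]}'
python3 - <<'E'
from station import *
import cv2
im=snapshot("scene")[100:220,180:310,::-1]; cv2.imwrite("pics/s4.png",cv2.resize(im,None,fx=4,fy=4))
E
```

```text
t: 8.72
tcp_pos: [0.4798, 0.1648, 0.3761]
tool_rot: [0.072, 0.997, 0.001, 0.001]
force: [-1.1, 1.7, 9.0]
finger_gap: -0.003
gripper_force: 3.8
t: 9.35
tcp_pos: [0.4707, 0.1058, 0.3631]
tool_rot: [0.072, 0.997, 0.0, -0.001]
force: [0.5, 1.0, -0.4]
finger_gap: -0.001
gripper_force: 0.5
```

View pics/s4.png

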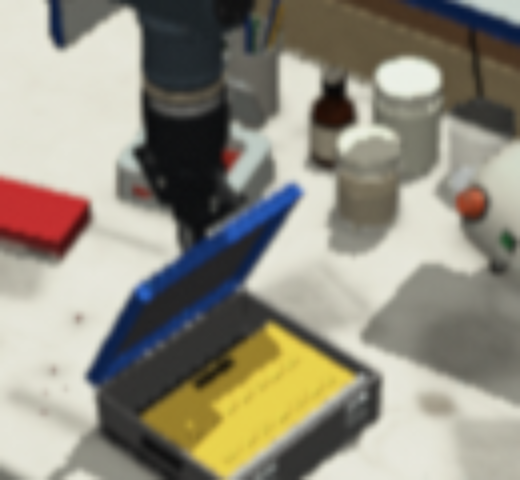

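The lid is about 60° from shut and following the finger. Continuing over and down.

```bash
python3 -m jog '{"linear":[[-1.7,-12,-7],[-1.6,-11,-7],[-1.6,-11,-8],[-1.2,-8.5,-8.5],[-1.2,-8.5,-8.5],[-1.2,-8,-9],[-0.9,-6,-10.5],[-0.9,-6,-10.5],[-0.8,-6,-11],[-0.4,-3,-11],[-0.4,-3,-11],[-0.4,-3,-9]],"turn":[0,0,0,0,0,0,0,0,0,0,0,0]}'
python3 -m jog '{"linear":[[0,0,-2],[0,0,-1],[0,0,0],[0,0,0]],"turn":[0,0,0,0]}'
```

```text
t: 10.9
tcp_pos: [0.4586, 0.0205, 0.2519]
tool_rot: [0.072, 0.997, 0.0, -0.0]
force: [-0.2, 0.2, 1.4]
finger_gap: 0.001
gripper_force: 0.2
t: 11.4
tcp_pos: [0.4588, 0.0207, 0.25]
tool_rot: [0.072, 0.997, -0.0, 0.0]
force: [-1.0, 0.6, 1.7]
finger_gap: 0.001
gripper_force: 0.8
```

```bash
python3 -m jog '{"linear":[[0,0,-1],[0,0,-1],[0,0,-1],[0,0,0],[0,0,0],[0,0,0]],"turn":[0,0,0,0,0,0]}'
```

```text
t: 12.15
tcp_pos: [0.4586, 0.0208, 0.2496]
tool_rot: [0.072, 0.997, -0.0, 0.001]
force: [-4.8, -0.4, 29.3]
finger_gap: -0.0
gripper_force: 14.6
```

The lid is hard against its stop: tip height is about 76.6 mm and the force has jumped to 29 N. Retreating and checking.

```bash
python3 -m jog '{"linear":[[0,0,10],[0,0,40],[0,0,50],[0,0,50],[7,50,0],[7,50,0],[7,50,0],[7,50,0],[7,50,0],[0,0,0],[0,0,0],[0,0,0]],"turn":[0,0,0,0,0,0,0,0,0,0,0,0]}'
python3 - <<'E'
from station import *
import cv2
a=[]
for n,(x,y) in dict(scene=(170,90),top=(165,130)).items():
    im=snapshot(n)[y:y+130,x:x+130,::-1]; a.append(cv2.resize(im,(400,400)))
cv2.imwrite("pics/both5.png",cv2.hconcat(a))
E
```

```text
t: 13.65
tcp_pos: [0.4936, 0.2694, 0.3966]
tool_rot: [0.073, 0.997, -0.0, -0.0]
force: [0.3, -0.2, 0.8]
finger_gap: 0.001
gripper_force: 0.0
```

View pics/both5.png

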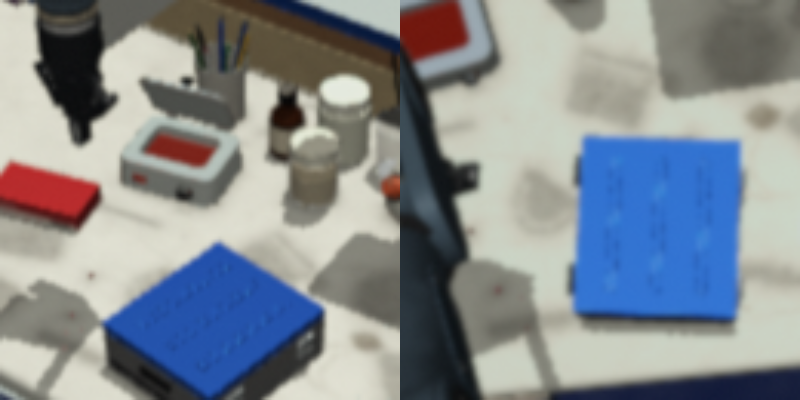

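The lid is fully shut, the case is in place and the hand is clear.

```bash
python3 -c "from station import *; print(sign_off())"
```

```text
the job is handed in; nothing more can be done
None
```

I folded the flap down to its stop, then pushed the blue cover fully shut over it; the hand is clear and the job is handed in at about 14 s, though the sign-off returned no verdict.

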